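# Hook, draw out and lock a tape measure on the loaf mould

### The job

Take off the distance from the left-hand end (the robot's left) of the lidded wooden loaf mould to the pencil line across its lid: stand the tape measure on the lid, hook its end over the left-hand end of the mould, back the case away straight along the lid until its mouth is at the line, and then push the thumb lock down so that it stays there, still hooked, when you let go. Ease the blade out with the lock still up and never let it snap back, do not strain the hook or force the lock, do not shove the mould along the counter, and leave the beaker, soap dish and tray where they are.

Things in the scene. Friction and masses are not known exactly. Their poses are not given: they have to be found in the camera images.
- mould: wooden loaf mould full of set soap, flat bare lid on: one solid block 290 long (x) x 104 wide (y) x 82 mm high, about 2.4 kg, loose on the counter. Origin: centre of its underside; its x axis runs lengthwise and points to the left-hand end as seen from the robot (roughly world +y)
- mould_end (a point): middle of the top edge of the mould's left-hand end face (mould x = +145, z = 82 mm); axes as the mould's
- line_mid (a point): middle of the pencil line, 2 mm wide, drawn square across the lid, 125 to 185 mm from the left-hand end; axes as the mould's
- tape: pocket tape measure, grey plastic, upright on its smooth sole (slides with about 1 N); case 72 long (x) x 42 wide (y) x 66 mm high, 0.36 kg, starts right of the mould. Origin: centre of the sole; x points forward, out of the mouth. Flat parallel sides, to be gripped across the 42 mm; front face (x = +36) flat and upright to 48 mm; pushed back high on the front it tips over
- mouth (a point): the mouth of the case, lower edge of the front face in the middle (tape x = +36, z = 0 mm); axes as the tape's
- hook_end: end of the blade with steel end hook, 19 mm wide. Origin: lower end of the hook on its inner (case-side) face; axes as the tape's. Fully in, this face is 4 mm in front of the mouth. Blade and hook rise and droop 7.5 mm: on a flat surface the hook's end rests level with the sole, past an edge it drops 7.5 mm below it. The blade stays within 13 mm of the sole's level
- hook (a point): point on the inner face of the hook 3 mm above its lower end, the part that bears on an end face
- payout (a joint): how far the blade is drawn out, m: 0 fully in, at most 0.22; the hook's inner face is this + 4 mm from the mouth. A steady spring of 2 to 3 N draws it in while the lock is up: with the hook caught, a case that is let go runs forward to the hook and snaps
- lock: black thumb lock, a tab 22 mm wide, 8 mm high, standing 11 mm out from the case's front. Origin: its top where it meets the front face, 28 mm above the sole with the lock up. Slides straight down stiffly (4 N, 6 to 12 N felt with the rub of a finger holding the case back), stays where left. The brake bites 3.5 to 11.5 mm down (worn, differs by start, unseen), then force climbs about 14 N per mm
- lock_slide (a joint): how far the lock is pushed down, m: 0 up (blade free), at most 0.0135. Pressed slowly until some 4 N more than the sliding is felt, it holds; over 16 N on the tab it is forced. One gripper can do it: shut fingertips set in front of the case just above the tab push the front face back, then slide down onto the tab while still holding the case back
- beaker: glass beaker, 68 mm across, 95 mm high; origin under its centre; to be left alone
- dish: empty white ceramic soap dish 125 x 85 x 22 mm; origin under its centre; to be left alone
- tray: red silicone hexagon tray about 157 mm across its corners, 30 mm high; origin under its centre; to be left alone
Not all that is in view belongs to the job. There is more than one size of the tape; the job needs the middle-sized.

How it is judged:
On the way:
1. the tape stands on the lid with its hook over the left-hand end of the mould and the blade drawn out at least 50 mm, with the lock still up (x of hook in the frame of mould_end between -0.004 and 0.004 m and z of hook in the frame of mould_end between -0.012 and -0.0015 m and y of hook in the frame of mould_end between -0.05 and 0.05 m and angle between tape's own z axis and vertical below 0.08 rad and z of tape in the frame of mould_end between -0.003 and 0.006 m and angle between the x axis of tape and the x axis of mould, either way round below 0.1 rad and value of joint payout above 0.05 m and value of joint lock_slide below 0.0025 m), for 0.1 s.
At the end, for the whole second after the job is handed in: tape upright on the lid, within 0.10 rad of straight, let go and at rest; mouth within 4 mm of the pencil line; hook over the left-hand end (inner face within 4 mm of the end face, below the top edge); thumb lock at least 3 mm down, holding the blade (x of mouth in the frame of line_mid between -0.004 and 0.004 m and x of hook in the frame of mould_end between -0.004 and 0.004 m and z of hook in the frame of mould_end between -0.012 and -0.0015 m and y of hook in the frame of mould_end between -0.05 and 0.05 m and angle between tape's own z axis and vertical below 0.08 rad and z of tape in the frame of mould_end between -0.003 and 0.006 m and angle between the x axis of tape and the x axis of mould, either way round below 0.1 rad and value of joint lock_slide above 0.003 m and linear speed of tape below 0.004 m/s); the robot touches nothing.
It fails at once if the blade snaps back (runs in faster than 0.25 m/s) (velocity of joint payout below -0.25 m/s).
It fails at once if the hook or blade is strained: pressed on the mould with more than 15 N (contact force between hook_end and mould above 15 N).
It fails at once if the thumb lock is forced: pressed with more than 16 N (contact force between the fingers and lock above 16 N).
It fails at once if the mould is shoved more than 12 mm (distance of mould from where it was at the start of the episode above 0.012 m).
It fails at once if the beaker, soap dish or tray is moved more than 20 mm (distance of any of beaker, dish, tray from where it was at the start of the episode above 0.02 m).
It also fails if it takes over 72 s, if anything falls off the work surface, if the arm or the gripper's body presses on something with over 40 N, if the wrist force passes 120 N, or if a joint passes its speed limit or range.

### The arm

A 7-joint arm with a two-finger parallel gripper is mounted at the origin on the work surface. World frame = base frame: x ahead of the robot, y to its left, z up, the work surface at z = 0. Lengths are in m, angles in rad, forces in N, time in s.
With the tool pointing down it reaches from about 0.4 to 0.85 m from the base axis. Payload 6.9 kg.
Tool frame: the origin (TCP) lies midway between the tips of the shut fingers; the grasp point (between the pads) lies behind it (ctrl.pinch_z is the z of the grasp point in the tool frame, in m); z points along the fingers, y is the direction in which the jaws open and shut (so a half turn about z gives the same grasp; the last joint's range is limited). The gripper opens to 85 mm and grips with 20 to 120 N. Pads are 22 mm wide; open, the fingers measure 114 mm over their backs; the gripper's body (76 mm by 85 mm) begins 54 mm behind the grasp point. The pads swing forward as they close: fully open they stand 13 mm farther back than shut.
Start: joints at [-1.085, 0.507, -0.238, 1.5, 0.126, 1.149, -0.155], TCP at [0.232, 0.58, 0.231] pointing down, gripper open.
Joint ranges: [-3.08, 3.08], [-0.24, 2.05], [-1.43, 1.35], [0, 2.5], [-1.52, 4.66], [0.17, 1.96], [-2.89, 2.89]. Speed limits (rad/s): [2.39, 2.39, 3.14, 3.14, 3.14, 3.14, 3.14].

### API

Orientations are given as a unit quaternion [w, x, y, z].
In Python, from station import ctrl, get_state, vision, ticket, models gives the robot as it stands. Calls block until the motion is done:
- ctrl.movep(position, orientation): joint-space move of the TCP to a pose.
- ctrl.movel(position, frame=None, max_speed=0.15): straight line of the TCP; frame=None keeps the orientation; max_speed is the mean speed in m/s.
- ctrl.set_joints(angles): joint-space move.
- ctrl.ungrasp() and ctrl.close_gripper(force=None): open the fingers fully, or close them until they stop; force is the grip in N (None keeps the last).
- ctrl.pause(seconds).
- ctrl.ik(position, orientation): joint angles nearest the present ones, or None.
- get_state(): the state.
- vision.grab_frame(name): name is "side" or "top"; returns (picture, depth): 400x640x3 uint8, blue, green, red; 400x640 float32, m along the optical axis (not along the pixel's ray), 0 where there is no reading.
- vision.camera_info(name): a dict with "mtx" (3x3 intrinsics, pixels), "R" (3x3) and "t" (3): a world point X has camera coordinates R X + t. Camera axes: x right, y down, z forward; pixel columns grow to the right and rows downward; lengths in m; the calibration is good to about 2 mm. A picture is of the moment at which its call begins. camera_info takes no time and is no camera call.
A pose or a line that the arm cannot do raises ctrl.Unreachable and nothing moves.
- ticket.close_job(): hands the job in, once; it reports no verdict.
Trained networks look in the newest picture that a camera, given by its name, has taken for a name from the list of things; names that differ only in an ending like _2 or _b are one class to them, and where a whole thing is asked for, a point or a joint stands for the part that bears it (a point fixed in the world has none). Each returns a list of dicts, best first, with "p" (0 to 1); they miss things now and then, are a little off and sometimes report something else, mostly with a low value. They report only what shows in the picture. A call takes as long as a camera call. They do not tell look-alikes from the thing itself.
- models.recognise(camera, target): "point" ([column, row] in pixels, amid what is visible of it).
- models.masks_of(camera, target): "mask" (400x640 bool, what is visible of it) and "point" ([column, row] in pixels, amid what is visible of it).
The state is a dict: "time": time; "qpos": joint angles; "qd": joint speeds; "tau": joint torques, N m; "tcp_pos": TCP position; "eef_rot": TCP orientation; "contact_force": force on the tool from outside, world axes, zero at the start; "wrist_torque": the same for the moment, N m; "width": finger opening in m.
Only numpy, scipy, OpenCV 4.12 (cv2) and the standard library are available. Lean on these libraries where they do the work, as an engineer would, in place of code of your own. Each camera call takes 0.05 s, during which the arm holds its last target.

## Working session

There is one attempt and no reset: what is moved stays moved. The work goes in short steps, each a Python script; the robot and the scene stay as the last script left them, time stands still between calls to the robot, and variables do not carry over. Pictures are saved under pics/ and viewed, and the job is handed in when it is done.

```bash
ls; mkdir -p pics
python3 - <<'E'
from station import ctrl,get_state,vision
import cv2
s=get_state();print(s['time'],s['tcp_pos'],s['eef_rot'],s['width'],ctrl.pinch_z,s['contact_force'])
for n in('side','top'):
    p,d=vision.grab_frame(n);cv2.imwrite(f'pics/{n}0.png',p)
    c=vision.camera_info(n);print(n,c['mtx'].tolist(),c['R'].round(3).tolist(),c['t'].round(3).tolist(), (-c['R'].T@c['t']).round(3))
E
```

```text
pics
0.0 [0.23160683 0.57995653 0.23041714] [-1.20842040e-04  1.88745428e-01  9.82025641e-01 -8.88743397e-04] 0.08540380202349916 -0.0187 [ 0.07938772 -0.55073117  1.47735046]
side [[454.93892173269893, 0.0, 315.8770743340123], [0.0, 454.93892173269893, 189.06860135295582], [0.0, 0.0, 1.0]] [[0.915, -0.404, -0.01], [-0.296, -0.653, -0.697], [0.275, 0.641, -0.717]] [-0.436, 0.235, 1.298] [ 0.112 -0.855  1.09 ]
top [[431.98008494093546, 0.0, 318.98202749452963], [0.0, 431.98008494093546, 200.45458668948828], [0.0, 0.0, 1.0]] [[0.012, -1.0, -0.002], [-0.984, -0.012, -0.175], [0.175, 0.004, -0.985]] [0.047, 0.506, 1.166] [0.293 0.049 1.236]
```

View pics/side0.png

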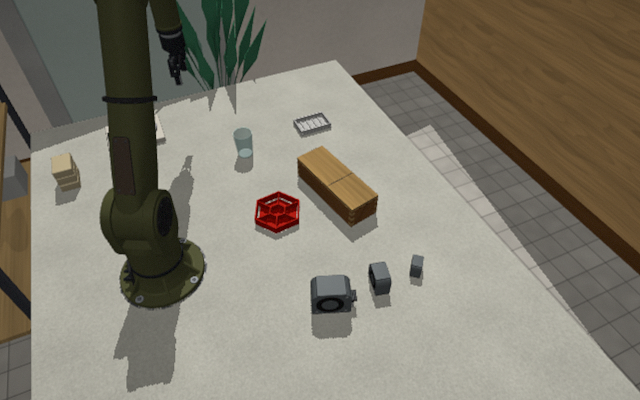

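View pics/top0.png

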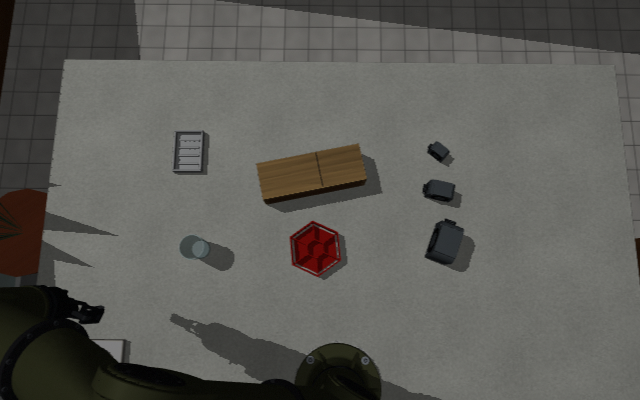

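```bash
cat > h.py <<'E'
from station import ctrl,get_state,vision,models,ticket
import numpy as np,cv2
def cloud(n,d):
    c=vision.camera_info(n);K=c['mtx'];v,u=np.mgrid[0:400,0:640]
    P=np.stack([(u-K[0,2])/K[0,0]*d,(v-K[1,2])/K[1,1]*d,d],-1)
    return (P-c['t'])@c['R']
def proj(n,X):
    c=vision.camera_info(n);p=(np.atleast_2d(X)@c['R'].T+c['t'])@c['mtx'].T
    return p[:,:2]/p[:,2:]
def onplane(n,uv,z):
    c=vision.camera_info(n);uv=np.atleast_2d(uv).astype(float)
    r=np.linalg.solve(c['mtx'],np.c_[uv,np.ones(len(uv))].T).T@c['R'];o=-c['R'].T@c['t']
    return o+r*((z-o[2])/r[:,2])[:,None]
def crop(p,x0,y0,x1,y1,k,f):
    cv2.imwrite(f,cv2.resize(p[y0:y1,x0:x1],None,fx=k,fy=k,interpolation=cv2.INTER_CUBIC))
E
python3 - <<'E'
from h import *
pt,dt=vision.grab_frame('top');ps,ds=vision.grab_frame('side')
np.savez('f0.npz',pt=pt,dt=dt,ps=ps,ds=ds)
crop(pt,250,130,470,280,3.6,'pics/t1.png');crop(ps,290,140,440,320,3.3,'pics/s1.png')
for n,d,img in(('top',dt,pt),('side',ds,ps)):
    C=cloud(n,d)
    for t in('mould','tape','lock','hook_end','line_mid','beaker','dish','tray'):
        for r in models.masks_of(n,t)[:4]:
            m=r['mask']&(d>0);Q=C[m]
            if len(Q)==0:continue
            zt=np.percentile(Q[:,2],95);top=Q[Q[:,2]>zt-.008]
            rect=cv2.minAreaRect((top[:,:2]*1000).astype(np.float32))
            print(n,t,round(r['p'],2),np.round(r['point']),m.sum(),'ztop',zt.round(4),'rect',np.round(rect[0],1),np.round(rect[1],1),round(rect[2],1))
E
```

```text
top mould 0.95 [310. 175.] 4565 ztop 0.0858 rect [580.6  77.3] [105.1 289.8] 12.1
top tape 0.98 [440. 190.] 518 ztop 0.0693 rect [ 539.1 -285. ] [63.6 41.3] 77.3
top tape 0.9 [443. 242.] 1256 ztop 0.0977 rect [ 392.  -288.7] [61.  83.4] 69.4
top tape 0.64 [436. 147.] 309 ztop 0.0495 rect [ 657.3 -289. ] [44.7 31.3] 50.2
top hook_end 0.18 [436. 190.] 549 ztop 0.0692 rect [ 539.5 -284.7] [64.4 42.3] 77.7
top beaker 0.94 [196. 247.] 643 ztop 0.0951 rect [369.9 389.5] [66.  63.7] 65.5
top dish 0.83 [188. 151.] 1319 ztop 0.0231 rect [654.3 440.8] [126.1  86. ] 0.6
top tray 0.75 [314. 249.] 1757 ztop 0.0302 rect [372.7  64.8] [148.4 134.2] 5.7
side mould 0.94 [338. 187.] 3481 ztop 0.0842 rect [578.3  77.5] [108.9 293.9] 12.3
side tape 0.75 [416. 268.] 211 ztop 0.0479 rect [ 651.7 -293.4] [40.8 28. ] 51.6
side tape 0.62 [380. 277.] 618 ztop 0.0672 rect [ 535.8 -290.4] [65.7 43.4] 80.3
side tape 0.61 [328. 294.] 1538 ztop 0.0956 rect [ 389.6 -289.7] [63.5 84.6] 70.0
side beaker 0.56 [244. 141.] 496 ztop 0.0931 rect [367.1 386.8] [61.3 69.5] 1.3
side dish 0.93 [310. 126.] 592 ztop 0.0222 rect [652.3 435.9] [126.5  95.3] 0.7
side dish 0.3 [243. 142.] 509 ztop 0.0937 rect [366.5 387.7] [70.  65.9] 74.5
side dish 0.15 [276. 217.] 1422 ztop 0.0297 rect [369.7  63. ] [156.2 135.9] 67.8
side tray 0.97 [277. 216.] 1409 ztop 0.0297 rect [369.2  62.4] [150.2 140. ] 5.6
side tray 0.31 [244. 144.] 503 ztop 0.0934 rect [367.8 387.3] [70.  63.2] 74.0
```

View pics/t1.png

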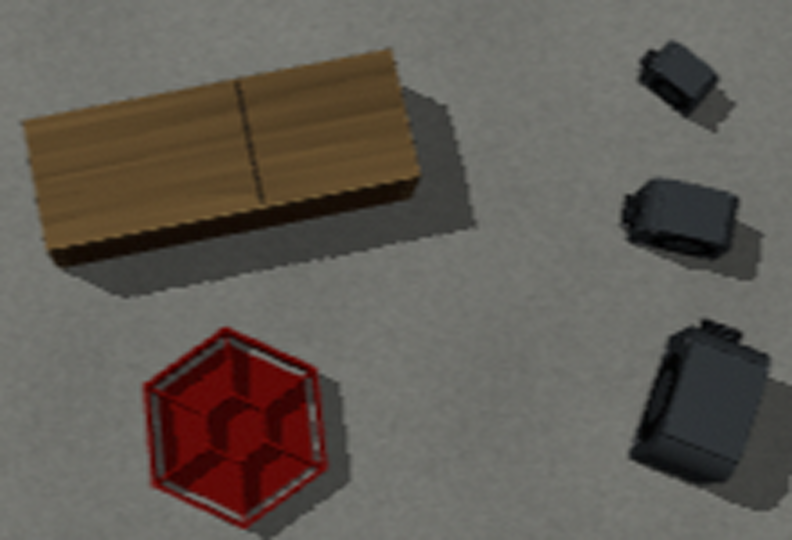

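View pics/s1.png

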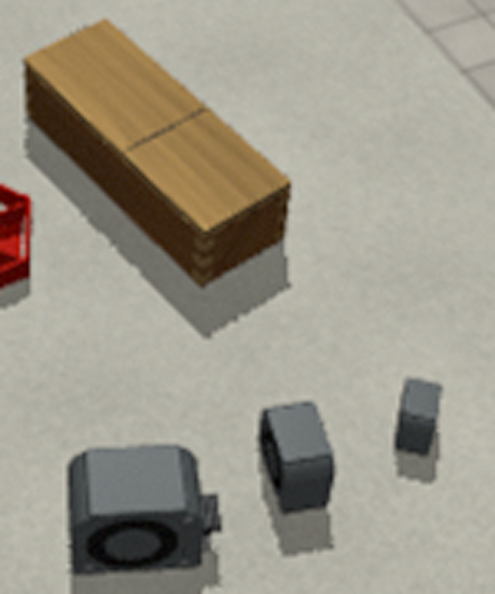

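Run:
```python
from h import *
f=np.load('f0.npz')
print(get_state()['time'])
for n,p,d in(('top',f['pt'],f['dt']),('side',f['ps'],f['ds'])):
    C=cloud(n,d)
    # table plane
    T=C[(d>0)&(abs(C[...,2])<.01)&(C[...,0]>.3)&(C[...,0]<.75)&(abs(C[...,1])<.5)];print(n,'table z',np.median(T[:,2]).round(4))
    box=(C[...,0]>.45)&(C[...,0]<.7)&(C[...,1]>-.13)&(C[...,1]<.29)
    lid=box&(C[...,2]>.074)&(C[...,2]<.092)
    print('lid z',np.median(C[lid][:,2]).round(4))
    k,lab,st,_=cv2.connectedComponentsWithStats(lid.astype(np.uint8));lid=lab==1+np.argmax(st[1:,4])
    uv=np.argwhere(lid)[:,::-1]
    W=onplane(n,uv,.082)[:,:2]*1000
    cn=cv2.convexHull(W.astype(np.float32));r=cv2.minAreaRect(cn);b=cv2.boxPoints(r)
    print('rect',np.round(r[0],1),np.round(r[1],1),round(r[2],2));print(b.round(1).tolist())
    c=np.array(r[0]);a=np.deg2rad(r[2]);ax=np.array([np.cos(a),np.sin(a)])
    if r[1][0]<r[1][1]: ax=np.array([-ax[1],ax[0]])
    if ax[1]<0: ax=-ax
    lat=np.array([-ax[1],ax[0]])
    L=(W-c)@ax;S=(W-c)@lat
    print('ext',L.min().round(1),L.max().round(1),S.min().round(1),S.max().round(1))
    g=cv2.cvtColor(p,cv2.COLOR_BGR2GRAY).astype(float)[uv[:,1],uv[:,0]]
    # column profile
    bg=np.array([np.median(g[(abs(L-l)<12)&(abs(S-s)<12)]) if 1 else 0 for l,s in zip(L,S)])
    dk=np.clip(bg-g-8,0,None);dk[(abs(S)>44)|(L>40)|(L<-60)]=0
    m=dk>6;print('n',m.sum())
    # fit L = a+b S weighted
    q=np.polyfit(S[m],L[m],1,w=dk[m]);res=L[m]-np.polyval(q,S[m]);m2=np.where(m)[0][abs(res)<4];q=np.polyfit(S[m2],L[m2],1,w=dk[m2])
    print('line',q, 'd from max',L.max()-q[1],'std',np.std(L[m2]-np.polyval(q,S[m2])),len(m2))
    # tapes: middle
    for zlo,zhi in((.055,.08),(.012,.05)):
        b=(abs(C[...,0]-.54)<.055)&(abs(C[...,1]+.285)<.07)&(C[...,2]>zlo)&(C[...,2]<zhi)
        Q=C[b];r=cv2.minAreaRect((Q[:,:2]*1000).astype(np.float32));print('tape',zlo,len(Q),np.median(Q[:,2]).round(4),np.round(r[0],1),np.round(r[1],1),round(r[2],1))
```

```text
1.0
top table z 0.0006
lid z 0.0824
rect [580.   77.5] [105.6 289.8] 12.21
[[497.79998779296875, 207.89999389648438], [559.0999755859375, -75.30000305175781], [662.2999877929688, -53.0], [601.0, 230.3000030517578]]
ext -144.9 144.9 -52.8 52.8
n 45
line [ 1.43398470e-03 -2.37548502e+01] d from max 168.66145152558533 std 1.3485356867911182 45
tape 0.055 370 0.065 [ 539.2 -286.2] [68.9 42.6] 78.3
tape 0.012 144 0.0298 [ 527.8 -272.5] [85.2 36.7] 46.8
side table z -0.0007
lid z 0.081
rect [576.4  73.3] [109.2 295.4] 12.17
[[491.8999938964844, 206.1999969482422], [554.2000122070312, -82.5999984741211], [660.9000244140625, -59.599998474121094], [598.5999755859375, 229.1999969482422]]
ext -147.7 147.7 -54.6 54.6
n 27
line [ 1.15595528e-02 -1.84797115e+01] d from max 166.20191419900362 std 1.705741370301609 27
tape 0.055 346 0.064 [ 536.4 -289. ] [70.2 43.6] 79.0
tape 0.012 200 0.0314 [ 520.5 -292.7] [36.2 82.6] 17.3
```

```bash
cat > prof.py <<'E'
from h import *
def edges(n,p,c,th,z=.082,S=np.arange(-40,41,2.)):
    ax=np.array([np.cos(th),np.sin(th)]);lat=np.array([-ax[1],ax[0]])
    L=np.arange(-165,166,.25)
    P=c+L[None,:,None]*ax+S[:,None,None]*lat
    X=np.c_[P.reshape(-1,2)/1000,np.full(P.size//2,z)]
    uv=proj(n,X).astype(np.float32).reshape(len(S),len(L),2)
    I=cv2.remap(p.astype(np.float32),uv[...,0],uv[...,1],cv2.INTER_CUBIC)
    return L,I
if __name__=='__main__':
    f=np.load('f0.npz')
    for n,p,c in(('top',f['pt'],np.array([580,77.5])),('side',f['ps'],np.array([578.,77.]))):
        L,I=edges(n,p,c,np.deg2rad(102.2))
        for grp in(slice(0,14),slice(14,27),slice(27,41)):
            m=I[grp].mean(0);sat=m[:,2]-m[:,0]; gr=m.mean(1)
            s=cv2.GaussianBlur(sat[None],(0,0),3)[0];g=np.gradient(s)
            g2=cv2.GaussianBlur(gr[None],(0,0),3)[0]
            k=(L>-70)&(L<30)
            bg=np.polyval(np.polyfit(L[k],gr[k],1),L[k]);w=np.clip(bg-gr[k]-4,0,None)
            i0=np.argmin(gr[k]);w[abs(np.arange(k.sum())-i0)>16]=0
            print(n,'right',L[np.argmax(g*(L<-110))],'left',L[np.argmin(g*(L>110))],'line',(w@L[k]/w.sum()).round(2))
E
python3 prof.py
```

```text
top right -146.0 left 143.0 line -23.9
top right -146.25 left 143.0 line -23.66
top right -146.25 left 143.25 line -23.8
side right -145.25 left 144.0 line -21.67
side right -145.0 left 145.0 line -21.89
side right -145.0 left 144.5 line -21.42
```

```bash
cat >> h.py <<'E'
from scipy.spatial.transform import Rotation as Rn
def quat(psi,flip=False):
    a=np.array([np.cos(psi),np.sin(psi),0]);l=np.array([-a[1],a[0],0])
    s=1 if flip else -1
    q=Rn.from_matrix(np.c_[s*a,-s*-1*l*-1 if 0 else np.cross([0,0,-1],s*a),[0,0,-1]]).as_quat()
    return [q[3],q[0],q[1],q[2]]
def F(n=5,dt=.02):
    v=[]
    for i in range(n): v.append(get_state()['contact_force']);ctrl.pause(dt)
    return np.mean(v,0)
E
python3 - <<'E'
from h import *
psi=np.deg2rad(78.6)
q0=np.array(get_state()['qpos'])
for fl in(0,1):
    q=quat(psi,fl);j=ctrl.ik([.538,-.2875,.25],q);print(fl,None if j is None else (np.round(j,2),np.round(np.array(j)-q0,2)))
    q=quat(np.deg2rad(102.2),fl);j=ctrl.ik([.56,.15,.2],q);print(fl,None if j is None else np.round(j,2))
E
```

```text
0 (array([-0.14,  0.7 ,  1.15,  1.52, -0.65,  1.34, -2.27]), array([ 0.94,  0.2 ,  1.39,  0.02, -0.78,  0.19, -2.12]))
0 [ 0.13  0.52 -0.68  1.67  0.37  1.08  2.69]
1 (array([ 0.  ,  0.57,  0.78,  1.52, -0.41,  1.23,  0.64]), array([ 1.09,  0.06,  1.02,  0.02, -0.54,  0.08,  0.8 ]))
1 [-0.38  0.46  0.11  1.67 -0.06  1.01 -0.03]
```

Run:
```python
from h import *
q=quat(np.deg2rad(78.6),1)
ctrl.movep([.538,-.2875,.22],q);print(get_state()['time'],get_state()['tcp_pos'])
p,d=vision.grab_frame('top');crop(p,330,110,550,260,3.6,'pics/t2.png')
ctrl.pause(.2);print(F(10),F(10))
ctrl.movel([.538,-.2875,.0235],max_speed=.15);print(get_state()['time'],get_state()['tcp_pos'],F(5))
ps,d=vision.grab_frame('side');crop(ps,300,180,480,320,4,'pics/s2.png')
```

```text
4.2167 [ 0.53851724 -0.28652913  0.21981488]
[-0.00238628 -0.11127999  0.03688164] [0.14256147 0.00609967 0.17534123]
6.2583 [ 0.53841888 -0.28791361  0.02434256] [ 0.34735615 -0.11622218 -0.0867487 ]
```

View pics/s2.png

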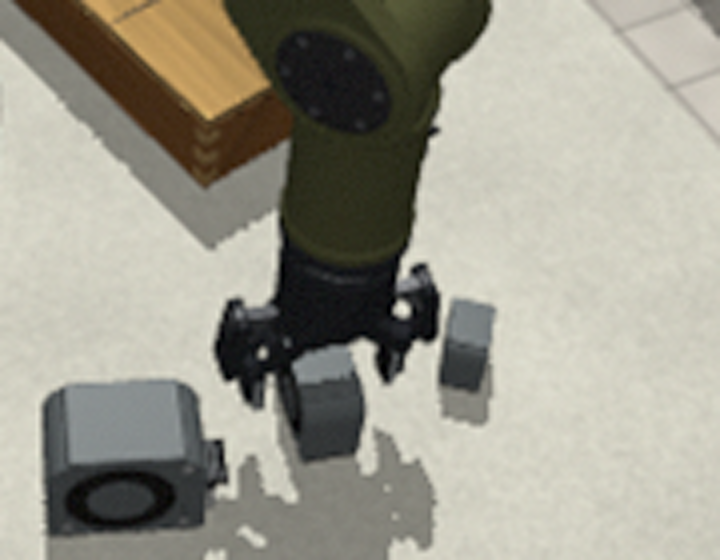

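View pics/t2.png

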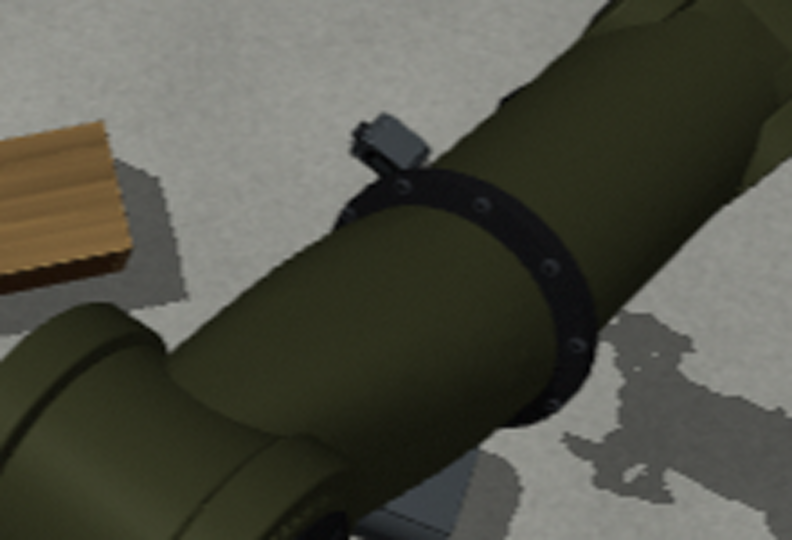

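```bash
cat >> h.py <<'E'
TH=np.deg2rad(102.2);AX=np.array([np.cos(TH),np.sin(TH)]);MC=np.array([.5792,.0765])
Q=quat(TH,1)
def at(l,z,s=0.): return np.r_[MC+l*AX+s*np.array([-AX[1],AX[0]]),z]
E
python3 - <<'E'
from h import *
ctrl.close_gripper(force=30);s=get_state();print(s['time'],s['width'],s['tcp_pos'])
ctrl.movel([.538,-.2875,.19],max_speed=.2);print(F())
ctrl.movep(at(.111,.19),Q);s=get_state();print(s['time'],s['tcp_pos'],at(.111,.19));ctrl.pause(.3);print(F(10))
ctrl.movel(at(.111,.125),max_speed=.1);s=get_state();print(s['time'],s['tcp_pos'])
p,_=vision.grab_frame('side');crop(p,270,110,430,250,4,'pics/s3.png')
p,_=vision.grab_frame('top');crop(p,220,110,420,260,4,'pics/t3.png')
E
```

```text
6.8583 0.04186855729086343 [ 0.53820593 -0.28759391  0.02378012]
[-0.23379525  0.04526082 -5.12973954]
9.65 [0.55629513 0.1831105  0.19024284] [0.55574295 0.18499316 0.19      ]
[ 0.29897323 -0.21389592 -4.54588967]
10.9167 [0.55621431 0.18489096 0.12549693]
```

View pics/s3.png

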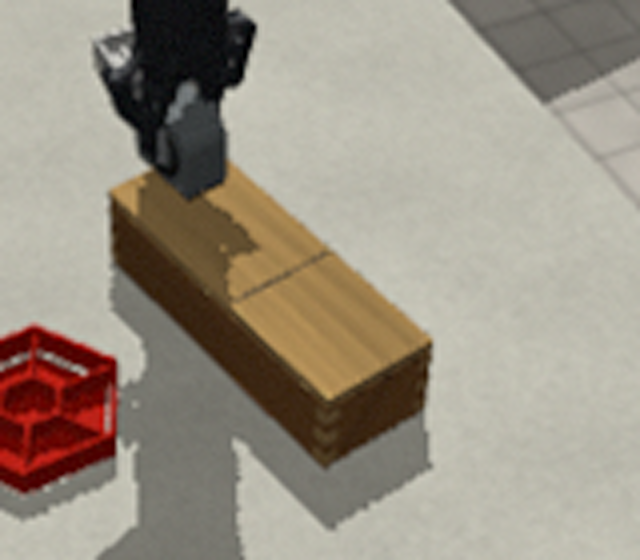

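View pics/t3.png

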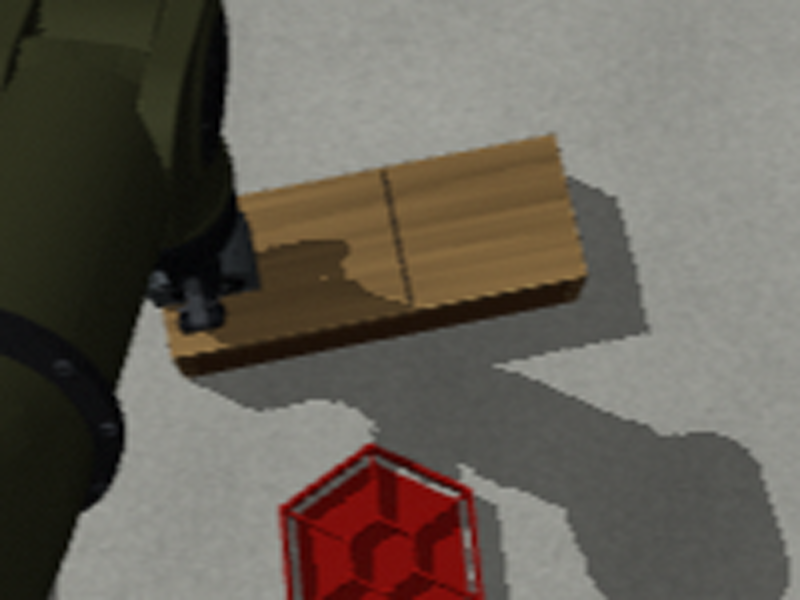

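Run:
```python
from h import *
ctrl.movel(at(.111,.108),max_speed=.05);ctrl.pause(.2);f0=F(5);print(get_state()['time'],f0)
z=.108
while z>.1030:
    z-=.0005;ctrl.movel(at(.111,z),max_speed=.01);f=F(3);print(round(z,4),get_state()['time'],get_state()['tcp_pos'][2].round(5),f.round(2))
    if f[2]-f0[2]>1.8:break
p,_=vision.grab_frame('side');crop(p,270,110,430,250,4,'pics/s4.png')
```

```text
11.7917 [-0.30495457  0.19240576 -4.37097433]
0.1075 12.0917 0.10753 [ 0.04  0.15 -4.36]
0.107 12.3917 0.10696 [-0.28 -0.19 -4.39]
0.1065 12.6917 0.10646 [-0.33 -0.1  -4.38]
0.106 12.9917 0.10599 [-0.38 -0.27 -4.72]
0.1055 13.2917 0.10579 [-1.04 -0.16 -0.04]
```

View pics/s4.png

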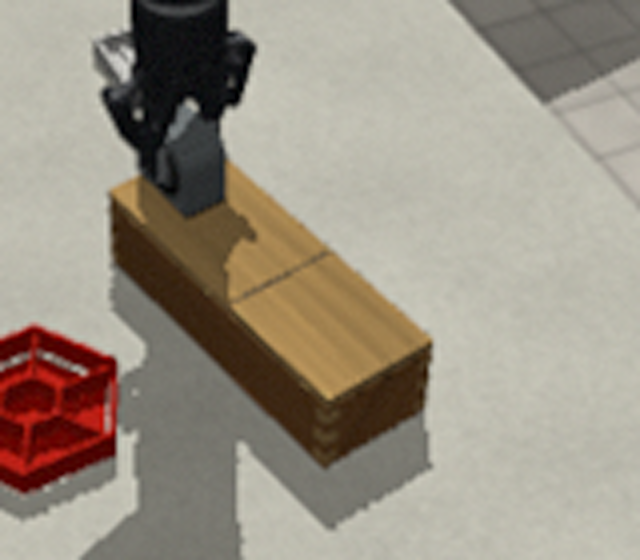

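Run:
```python
from h import *
z=.1062
ctrl.movel(at(.111,z),max_speed=.01);ctrl.pause(.1);f0=F(6);print(f0.round(2),f0[:2]@AX)
l=.111
while l>.092:
    l-=.001;ctrl.movel(at(l,z),max_speed=.012);f=F(3);a=(f-f0)[:2]@AX
    lt=(get_state()['tcp_pos'][:2]-MC)@AX
    print(round(l,4),get_state()['time'],lt.round(5),'ax',a.round(2),'z',f[2].round(2))
    if a>1.6:break
```

```text
[ 0.22  0.06 -4.71] 0.015362309076123817
0.11 14.0917 0.10991 ax -0.33 z -4.94
0.109 14.3917 0.10897 ax 0.53 z -4.9
0.108 14.6917 0.10793 ax -0.07 z -4.19
0.107 14.9917 0.10692 ax -0.13 z -4.72
0.106 15.2917 0.10595 ax -0.04 z -4.8
0.105 15.5917 0.10541 ax 1.86 z -4.75
```

Run:
```python
from h import *
z=.1062;f0=np.array([.1,0,0])
for l in(.1045,.104,.102,.104,.105,.1055,.106):
    ctrl.movel(at(l,z),max_speed=.01);f=F(5)
    print(l,((get_state()['tcp_pos'][:2]-MC)@AX).round(5),'ax',((f-f0)[:2]@AX).round(2))
ctrl.movel(at(.1065,.1056),max_speed=.01);print(get_state()['time'],F(4))
```

```text
0.1045 0.10469 ax 2.07
0.104 0.10398 ax 2.13
0.102 0.10197 ax 1.99
0.104 0.10405 ax 2.36
0.105 0.10499 ax 2.48
0.1055 0.10543 ax 1.92
0.106 0.10559 ax 0.53
18.375 [ 0.41186256 -0.66077551 -2.5505405 ]
```

Run:
```python
from h import *
ctrl.ungrasp();print(get_state()['time'],get_state()['width'])
ctrl.movel(at(.1065,.185),max_speed=.12)
ctrl.close_gripper();print(get_state()['time'],get_state()['width'])
ctrl.movel(at(.185,.185),max_speed=.15)
p,_=vision.grab_frame('side');crop(p,270,110,430,250,4,'pics/s5.png')
p,_=vision.grab_frame('top');crop(p,220,110,420,260,4,'pics/t5.png')
print(get_state()['time'],get_state()['tcp_pos'])
```

```text
18.9417 0.08559868454150828
20.5167 -0.00026614351962299084
21.2917 [0.54057956 0.25560361 0.18523988]
```

View pics/s5.png

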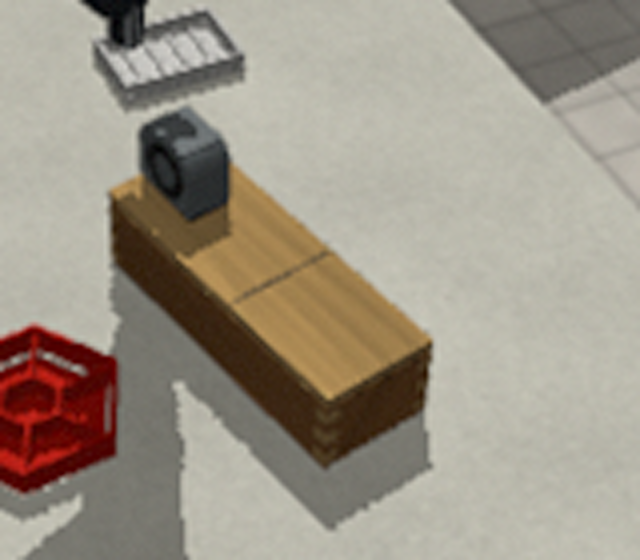

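View pics/t5.png

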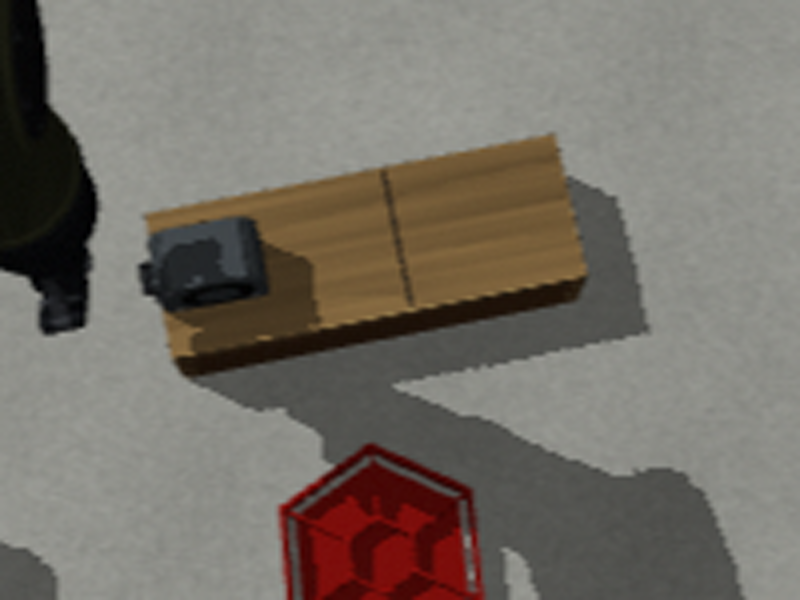

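```bash
cat >> h.py <<'E'
def tape_rect():
    out=[]
    for n in('top','side'):
        p,d=vision.grab_frame(n);C=cloud(n,d)
        l=(C[...,:2]-MC)@AX;s=(C[...,:2]-MC)@np.array([-AX[1],AX[0]])
        b=(abs(l)<.16)&(abs(s)<.06)&(C[...,2]>.137)&(C[...,2]<.156)&(d>0)
        # keep the component
        k,lab,st,_=cv2.connectedComponentsWithStats(b.astype(np.uint8))
        if k<2: out.append((n,None));continue
        b=lab==1+np.argmax(st[1:,4])
        r=cv2.minAreaRect(np.c_[l[b],s[b]].astype(np.float32)*1000)
        out.append((n,b.sum(),np.median(C[b][:,2]).round(4),np.round(r[0],1),np.round(r[1],1),round(r[2],1)))
    return out
E
python3 - <<'E'
from h import *
for t in tape_rect():print(t)
E
```

```text
('top', np.int64(419), np.float64(0.1468), array([ 1.064e+02, -1.000e-01]), array([44.5, 68.2]), 89.6)
('side', np.int64(198), np.float64(0.1456), array([102.3,   1.7]), array([47.6, 66.6]), 86.1)
```

Run:
```python
from h import *
z=.1125
ctrl.movel(at(.180,z),max_speed=.1);ctrl.pause(.2);f0=F(8);print(get_state()['time'],get_state()['tcp_pos'][2],f0.round(2))
ctrl.movel(at(.166,z),max_speed=.03)
l=.166
while l>.146:
    l-=.001;ctrl.movel(at(l,z),max_speed=.015);f=F(2)-f0
    lt=(get_state()['tcp_pos'][:2]-MC)@AX
    print(round(l,4),lt.round(5),(f[:2]@AX).round(2),f[2].round(2))
    if f[:2]@AX>1.8 or abs(f[2])>2.5:break
print(get_state()['time'])
```

```text
22.6 0.11286793599658236 [-0.15 -0.1   0.15]
0.165 0.1651 -0.33 -0.66
0.164 0.16398 -0.24 -0.33
0.163 0.16292 -0.79 -0.44
0.162 0.16191 0.18 -0.28
0.161 0.16094 0.37 0.47
0.16 0.15995 0.75 -0.31
0.159 0.15894 0.29 0.21
0.158 0.15791 -0.0 -0.27
0.157 0.15697 -0.17 -0.35
0.156 0.15595 -0.45 -0.3
0.155 0.15494 0.35 -0.4
0.154 0.15393 -0.21 0.23
0.153 0.1531 0.39 -0.32
0.152 0.15254 2.7 -0.49
27.1833
```

Run:
```python
from h import *
z=.1125;f0=np.array([-.15,-.1,.15])
for l in(.1518,.1515,.151,.1505,.150,.149,.148,.147):
    ctrl.movel(at(l,z),max_speed=.015);f=F(4)-f0
    lt=(get_state()['tcp_pos'][:2]-MC)@AX
    print(round(l,4),lt.round(5),(f[:2]@AX).round(2),f[2].round(2))
print(get_state()['time'])
for t in tape_rect():print(t)
p,_=vision.grab_frame('side');crop(p,270,110,430,250,4,'pics/s6.png')
```

```text
0.1518 0.15214 3.05 -0.42
0.1515 0.15155 3.74 -0.51
0.151 0.15089 3.2 -0.39
0.1505 0.15042 3.39 -0.62
0.15 0.14993 3.82 -0.97
0.149 0.14881 2.89 -0.52
0.148 0.14786 3.11 -0.77
0.147 0.1469 3.43 -0.72
29.7167
('top', np.int64(388), np.float64(0.1471), array([99.1, -0.1]), array([67.3, 44.3]), 1.0)
('side', np.int64(230), np.float64(0.1454), array([106.5,   2.5]), array([89.1, 44.4]), 1.4)
```

View pics/s6.png

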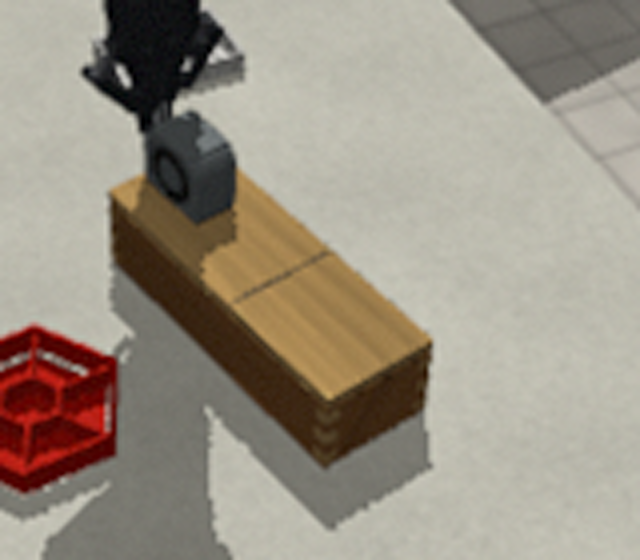

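Run:
```python
from h import *
z=.1125;f0=np.array([-.15,-.1,.15])
def rep(l):
    f=F(4)-f0;s=get_state();print(l,((s['tcp_pos'][:2]-MC)@AX).round(5),s['tcp_pos'][2].round(4),'F',(f[:2]@AX).round(2),(f[:2]@[-AX[1],AX[0]]).round(2),f[2].round(2),s['time'])
for l in(.13,.08,.03,-.0084):
    ctrl.movel(at(l,z),max_speed=.035);rep(l)
    if l in(.08,-.0084):
        for t in tape_rect():print(t)
p,_=vision.grab_frame('side');crop(p,270,110,430,250,4,'pics/s7.png')
p,_=vision.grab_frame('top');crop(p,220,110,420,260,4,'pics/t7.png')
```

```text
0.13 0.12934 0.1126 F 0.86 0.19 -1.45 30.5667
0.08 0.07995 0.1126 F 3.05 -0.03 1.69 32.2083
('top', np.int64(357), np.float64(0.147), array([32.9, -0.6]), array([68.1, 43. ]), 1.2)
('side', np.int64(249), np.float64(0.1455), array([39.1,  1.1]), array([84.5, 47.5]), 2.5)
0.03 0.02987 0.1125 F 3.64 -0.1 2.82 33.95
-0.0084 -0.00861 0.1124 F 3.01 0.12 2.33 35.2667
('top', np.int64(307), np.float64(0.1471), array([-56.7,  -0.6]), array([65.2, 42.6]), 1.5)
('side', np.int64(271), np.float64(0.1461), array([-49.7,   1.5]), array([86.1, 44.2]), 0.4)
```

View pics/s7.png

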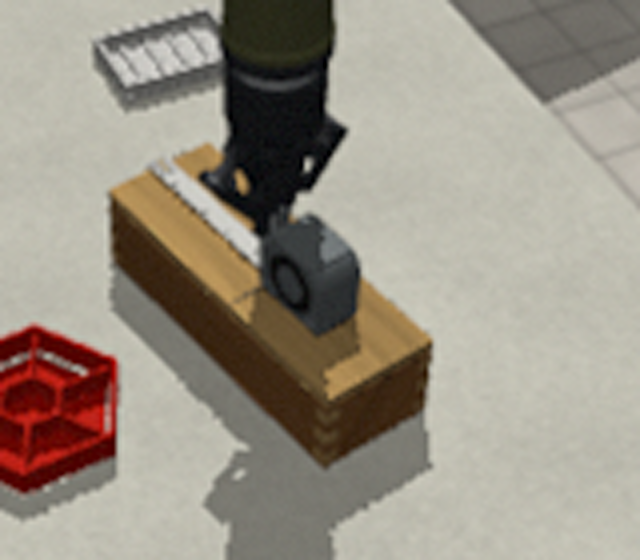

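View pics/t7.png

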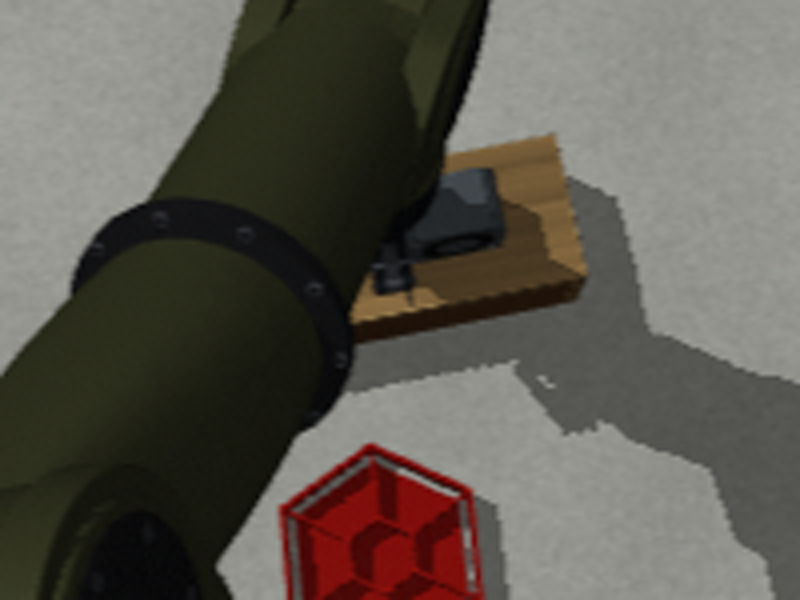

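Run:
```python
from h import *
f0=np.array([-.15,-.1,.15]);l=-.0106
ctrl.movel(at(l,.1125),max_speed=.01)
z=.1125;log=[]
while z>.0965:
    z-=.00025;ctrl.movel(at(l,z),max_speed=.02);f=F(2,.015)-f0;s=get_state()
    log.append((z,s['tcp_pos'][2],f[2]))
    print(round(z*1e3,2),(s['tcp_pos'][2]*1e3).round(2),'l',(((s['tcp_pos'][:2]-MC)@AX)*1e3).round(2),'ax',(f[:2]@AX).round(1),'z',f[2].round(1))
    if f[2]>12.5:print('cap');break
    rec=[x[2] for x in log if x[1]<.1092][-14:-2]
    if len(rec)>=6 and f[2]>np.median(rec)+3:print('rise',np.median(rec));break
    if s['time']>52:print('time');break
print(get_state()['time'])
```

```text
112.25 112.26 l -10.28 ax 5.5 z 2.6
112.0 112.04 l -10.25 ax 4.8 z 2.5
111.75 111.8 l -10.27 ax 4.8 z 3.1
111.5 111.56 l -10.26 ax 5.3 z 3.0
111.25 111.31 l -10.27 ax 5.4 z 3.0
111.0 111.07 l -10.26 ax 5.2 z 2.5
110.75 110.79 l -10.29 ax 4.7 z 2.9
110.5 110.56 l -10.25 ax 5.8 z 3.2
110.25 110.32 l -10.28 ax 5.4 z 2.6
110.0 110.17 l -10.26 ax 5.3 z 3.6
109.75 110.11 l -10.26 ax 5.0 z 5.2
109.5 109.97 l -10.27 ax 5.2 z 6.6
109.25 109.76 l -10.31 ax 5.2 z 6.9
109.0 109.55 l -10.28 ax 6.0 z 7.5
108.75 109.3 l -10.28 ax 5.7 z 7.4
108.5 109.04 l -10.25 ax 5.8 z 7.3
108.25 108.82 l -10.29 ax 6.1 z 7.3
108.0 108.56 l -10.28 ax 5.5 z 6.9
107.75 108.31 l -10.25 ax 5.5 z 7.5
107.5 108.07 l -10.25 ax 5.9 z 7.3
107.25 107.83 l -10.29 ax 5.8 z 7.3
107.0 107.59 l -10.27 ax 5.4 z 7.2
106.75 107.33 l -10.29 ax 5.8 z 7.4
106.5 107.08 l -10.28 ax 5.8 z 7.7
106.25 106.83 l -10.3 ax 6.0 z 7.8
106.0 106.57 l -10.25 ax 5.9 z 8.1
105.75 106.34 l -10.29 ax 5.9 z 7.6
105.5 106.18 l -10.26 ax 5.4 z 8.5
105.25 106.03 l -10.24 ax 6.2 z 9.3
105.0 105.94 l -10.28 ax 6.2 z 10.5
rise 7.445546331997397
44.3333
```

Run:
```python
from h import *
f0=np.array([-.15,-.1,.15]);l=-.0106;z=.105
while z>.1038:
    z-=.0002;ctrl.movel(at(l,z),max_speed=.02);f=F(5,.015)-f0;s=get_state()
    print(round(z*1e3,2),(s['tcp_pos'][2]*1e3).round(2),'l',(((s['tcp_pos'][:2]-MC)@AX)*1e3).round(2),'ax',(f[:2]@AX).round(1),'z',f[2].round(1))
    if f[2]>12.6:break
ctrl.pause(.3);f=F(5)-f0;print(f,get_state()['time'])
```

```text
104.8 105.84 l -10.25 ax 5.8 z 11.8
104.6 105.76 l -10.23 ax 6.1 z 12.9
[-4.20363399  5.36116013 12.76060965] 45.3833
```

Run:
```python
from h import *
f0=np.array([-.15,-.1,.15]);l=-.0106
ctrl.movel(at(l,.1075),max_speed=.01);print(F(5)-f0)
for l in(-.0104,-.0102,-.010,-.0095,-.009,-.008,-.007):
    ctrl.movel(at(l,.1075),max_speed=.01);f=F(4)-f0;s=get_state()
    print(l,(s['tcp_pos'][2]*1e3).round(2),'l',(((s['tcp_pos'][:2]-MC)@AX)*1e3).round(2),'ax',(f[:2]@AX).round(1),'z',f[2].round(1))
for t in tape_rect():print(t)
print(s['time'])
```

```text
[-1.30650707  4.96853728 -0.94866384]
-0.0104 107.23 l -10.37 ax 4.7 z -2.6
-0.0102 107.42 l -10.4 ax 3.7 z -3.0
-0.01 107.62 l -10.32 ax 2.3 z -1.3
-0.0095 107.8 l -10.15 ax 0.7 z -0.3
-0.009 107.6 l -9.22 ax -0.0 z -0.2
-0.008 107.52 l -7.97 ax -0.1 z -0.5
-0.007 107.5 l -6.97 ax -0.4 z 0.0
('top', np.int64(324), np.float64(0.1471), array([-57.4,  -0.8]), array([43.2, 68.1]), 89.3)
('side', np.int64(242), np.float64(0.1456), array([-59.7,   2.2]), array([48.5, 67.3]), 86.2)
48.125
```

Run:
```python
from h import *
ctrl.movel(at(.012,.1075),max_speed=.06)
ctrl.movel(at(.012,.20),max_speed=.12)
ctrl.movel(at(.012,.30,.14),max_speed=.2)
ctrl.movep([.35,.35,.35],Q)
for t in tape_rect():print(t)
p,_=vision.grab_frame('side');crop(p,270,110,430,250,4.2,'pics/s8.png')
p,d=vision.grab_frame('top');crop(p,230,120,400,230,4.7,'pics/t8.png');np.savez('f8.npz',pt=p)
from prof import edges
L,I=edges('top',p,np.array([580,77.5]),TH)
for g in(slice(0,7),slice(34,41)):
    m=I[g].mean(0);gr=m.mean(1);sat=m[:,2]-m[:,0];k=(L>-45)&(L<0)
    s=np.gradient(cv2.GaussianBlur(sat[None],(0,0),3)[0])
    print('line',L[k][np.argmin(gr[k])],'ends',L[np.argmax(s*(L<-110))],L[np.argmin(s*(L>110))])
print(get_state()['time'])
```

```text
('top', np.int64(420), np.float64(0.1468), array([-56.2,  -1.3]), array([69.4, 43.4]), 1.8)
('side', np.int64(238), np.float64(0.1455), array([-60.2,   1.2]), array([45.8, 63.8]), 87.5)
line -25.0 ends -145.75 142.75
line -23.75 ends -146.5 143.0
52.0083
```

View pics/t8.png

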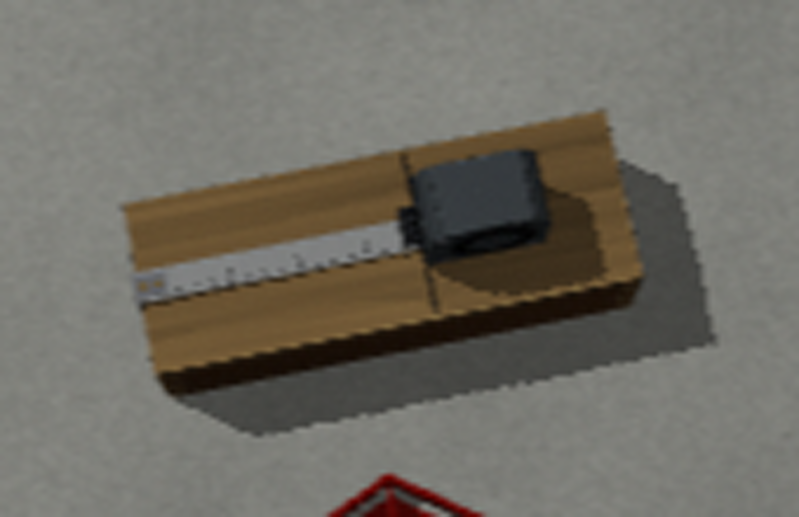

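View pics/s8.png

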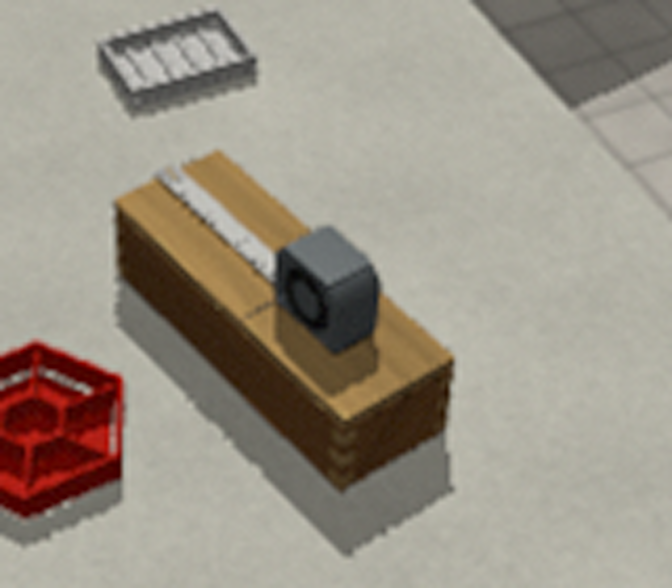

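Run:
```python
from h import *
print(F(5));print(ticket.close_job(),get_state()['time'])
```

```text
[ 0.0971361  -0.01038898  0.29079532]
the job is handed in; nothing more can be done
the job is handed in; nothing more can be done
```

The tape is standing on the lid, hooked over the left-hand end and locked with its mouth at the pencil line. I handed the job in at about 52 s; it reported no verdict.

**What I did:** I set the middle-sized tape on the lid by its sides. I felt the hook catch (about 2 N) with the mouth 4 mm from the end, eased it forward slightly and let go. With shut fingertips just above the lock I pushed the case back about 163 mm, with the lock still up. I then slid the lock down until about 5 N more than the sliding force was felt (12.9 N at most, including the rub on the case). The lock ended about 4.3 mm down.

**Last checks:**
- **Lock:** when I backed the fingers off slowly, the case did not follow, so the lock was holding.
- **Mouth:** the line is about 166.8 mm from the left-hand end. By the hook catch and arm travel, the mouth is within about 0.5 mm of it. The cameras put it up to about 2.5 mm off, towards the left-hand end, and they disagree with each other by 1–2 mm; the limit is 4 mm.
- **Straightness:** the case is within about 2.5° (0.04 rad) of straight along the lid.
- **Surroundings:** the mould's ends are where they were at the start, to within about 0.5 mm. The tray and soap dish look untouched; the beaker was not in the last close-ups, but the arm met no unexpected force near it.
- **Robot:** clear of everything, reading about 0.3 N.

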